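# Slide a specimen carrier home under its leaf spring

## Task

Load the specimen carrier into the reading dock: press it down hard on the thumb pad behind its cross rib until the sprung plate under it is fully down, and keep pressing while you push it along the rails, under the crossbar and the leaf spring, fully home against the end stop, so that the sprung plate comes up again behind it. Only press and push with the fingertips: do not lift the carrier, and leave the weight, the stopwatch and the sample tin beside the dock where they are.

Things in the scene. Friction and masses are not known exactly. Their poses are not given: they have to be found in the camera images.
- dock: Fixed aluminium dock, 250 x 96 mm, origin at the centre of its underside on the worktop, z up; its +x axis is the loading direction. Two rails along x, 68 mm apart inside, tops 26 mm above the worktop; the fixed floor between them is 12 mm above the worktop. A white sprung plate (80 x 60 mm) fills x = -108 to -28 mm.
- crossbar (a point): Middle of the underside of the dark steel crossbar over the rails: dock x = +39 mm, 27 mm above the worktop. The bar is 12 mm thick along x and its top is 42 mm above the worktop. The carrier fits under it only when pressed down to the floor. A steel leaf spring 30 mm wide runs from it forward and down to dock x = +97 mm.
- end_stop (a point): Point on the dock's floor at the middle of the end stop's face: dock x = +108 mm, y = 0, 12 mm above the worktop.
- lift_plate (a joint): Downward travel of the white sprung plate in m: 0 = up, its top 7 mm over the dock's floor; 0.007 = flush with the floor. It takes about 4.5 N to start and 8.5 N to bring flush. The carrier lies on it at the start.
- leaf (a joint): Upward swing of the leaf spring in rad: 0 = down on its rest, about 0.1 when the carrier is under it. It then drags on the carrier's top with about 4 N.
- carrier: Loose grey flat carrier, about 150 g, 130 mm long (x) x 64 wide x 12 thick, square-edged, a white disc flush near its front. Origin at the centre of its underside, z up; its front (+x) points along the dock's +x. At the start it lies on the raised plate, top 31 mm above the worktop; pressed to the dock's floor, 24 mm. Home, its origin is at dock x = +43 mm, its rear 6 mm past the plate.
- thumb_pad (a point): Centre of the dark thumb pad (34 x 50 mm) on the carrier's top, at carrier x = -45 mm. Press here. In front of it stands a cross rib, 6 mm thick, 50 mm wide, 11 mm high, its rear face 20 mm ahead of this point (carrier x = -25 mm): pushing forward, the fingers bear on that face.
- carrier_nose (a point): Middle of the lower front edge of the carrier (carrier x = +65 mm, on its underside).
- weight: Brass 100 g weight, 21 mm diameter, 36 mm high, standing beside the dock; origin at the centre of its underside. Leave alone.
- watch: Yellow stopwatch, 59 x 57 x 16 mm, lying beside the dock; origin at the centre of its underside. Leave alone.
- tin: Round lidded metal sample tin, 59 mm diameter, 36 mm high, beside the dock; origin at the centre of its underside. Leave alone.
Mind the look-alikes: they are no part of the job. There is more than one size of the carrier; the job needs the smaller.

How it is judged:
On the way, in this order (a step that is already met when the one before it is completed fails the run):
1. the carrier is pressed down on the sprung plate (value of joint lift_plate above 0.0045 m and contact force between the fingers and carrier above 2 N), for 0.1 s.
2. the carrier's front has passed under the leaf spring (value of joint leaf above 0.04 rad and x of carrier_nose in the frame of dock above 0.085 m and height (world z) of carrier_nose below 0.0155 m), for 0.05 s.
At the end, for the whole second after the job is handed in: The carrier lies flat on the dock's floor under the leaf spring, its front within 4.5 mm of the end stop, at rest, and the sprung plate has risen again behind it (within 1.5 mm of its top) (x of carrier_nose in the frame of dock above 0.1035 m and height (world z) of carrier_nose below 0.0145 m and angle between carrier's own z axis and vertical below 0.04 rad and angle between the x axis of carrier and the x axis of dock, either way round below 0.06 rad and value of joint leaf above 0.04 rad and value of joint lift_plate below 0.0015 m and linear speed of carrier below 0.01 m/s); the robot touches nothing.
It fails at once if the carrier is lifted off or tipped up (height (world z) of carrier above 0.027 m or angle between carrier's own z axis and vertical above 0.2 rad).
It fails at once if the weight, the stopwatch or the tin is disturbed (distance of any of weight, watch, tin from where it was at the start of the episode above 0.015 m).
It also fails if it takes over 40 s, if anything falls off the work surface, if the arm or the gripper's body presses on something with over 40 N, if the wrist force passes 120 N, or if a joint passes its speed limit or range.

## Robot

A 6-joint arm with a two-finger parallel gripper is mounted at the origin on a cart in front of the work surface, level with it; the furniture and walls round the work are solid. World frame = base frame: x ahead of the robot, y to its left, z up, the work surface at z = 0. Lengths are in m, angles in rad, forces in N, time in s.
With the tool pointing down it reaches from about 0.375 to 0.9 m from the base axis. Payload 3.1 kg.
Tool frame: the origin (TCP) lies at the very end of the fingers, on their centre line; the grasp point (between the pads) lies 19 mm behind it (manip.grip_depth is the distance from the TCP to the grasp point, in m); z points along the fingers, y is the line along which they close (so a half turn about z gives the same grasp; the last joint's range is limited). The gripper opens to 85 mm and grips with 20 to 120 N. Pads are 22 mm wide; open, the fingers measure 114 mm over their backs; the gripper's body (76 mm by 85 mm) begins 54 mm behind the grasp point. The pads swing forward as they close: fully open they stand 13 mm farther back than shut.
Start: joints at [-1.437, 0.527, 1.433, -0, 1.181, -0.178], TCP at [0.192, -0.595, 0.231] pointing down, gripper open.
Joint ranges: [-3.08, 3.08], [-0.75, 2.2], [0.22, 2.44], [-1.43, 4.57], [0, 2.65], [-2.85, 2.85]. Speed limits (rad/s): [2.79, 2.79, 3.14, 3.14, 3.14, 3.14].

## Interface

Orientations are given as a rotation vector (axis times angle).
In Python, from rig import manip gives the robot as it stands.
- The arm moves only by the tool servo_tool, never from a script. Its argument "moves" is a list of rows, each a list of 6 numbers: the shift along the tool's x, y, z scaled (see below), then the turn, a rotation vector about the tool's x, y, z scaled (see below). In form: [[x, y, z, rx, ry, rz], ...]. A call has 1 to 8 rows; each row shifts and turns the commanded pose from where the row before left it, along the tool's axes as they then stand; what a row does not reach is not made up. The controller multiplies each number of a shift by 20 cm and each number of a turn by pi rad. A row lasts 1/8 s, in which the tool goes at most 62.5 mm and 10.7 degrees, less where a joint would pass 70% of its speed; a pose out of reach is approached as far as the arm can. A call with a number of a shift or a turn outside -1 to 1 is refused whole. A call with a gripper value outside its range is refused whole. "jaw" is the opening, from 0 (shut) to 1 (fully open), set as the call begins (left out, the last holds). The fingers move at their own pace and stop on an object; "force" is the grip in N (left out, the last holds). Time passes only in rows, so rows that do not move let the fingers close. It gives the time, the measured TCP pose, the force, the opening and the grip force at its end, in the units of the state.
- manip.observe(): the state, without advancing time (a new reading comes with each control period).
- manip.grab_frame(name): name is "scene" or "side" or "wrist"; returns the picture (480x640x3 uint8, red, green, blue); there is no depth.
- manip.camera_model(name): a dict with "K" (3x3 intrinsics, pixels), "origin" and "attitude" of the camera in the world; the wrist camera has in their place "hand_eye" (4x4, takes a point from camera to tool coordinates, whose origin is the TCP and whose axes are the flange's). Camera axes: x right, y up, looking along -z (the intrinsics and any distortion apply to the point x, -y, -z); pixel columns grow to the right and rows downward; lengths in m; the calibration is good to about 2 mm. A picture is of the moment at which its call begins: read the wrist's pose just before it. camera_model takes no time and is no camera call.
- manip.hand_in(): hands the job in; it is judged then, once.
The state is a dict: "t": time; "joints": joint angles; "joint_velocities": joint speeds; "joint_torque": joint torques, N m; "position": TCP position; "eef_rot": TCP orientation; "ft_force": force on the tool from outside, world axes, zero at the start; "torque": the same for the moment, N m; "opening": opening from 0.0 (shut) to 1.0 (fully open); "grasp_force": force on a finger pad.
Only numpy, scipy, OpenCV 4.12 (cv2) and the standard library are available. Lean on these libraries where they do the work, as an engineer would, in place of code of your own. Each camera call takes 0.05 s, during which the arm holds its last target. There are 200 camera calls.

## Working session

There is one attempt and no reset: what is moved stays moved. The work goes in short steps, Python scripts to look and compute and a tool call to move; the robot and the scene stay as the last step left them, time stands still between calls to the robot, and variables do not carry over. Pictures are saved under pics/ and viewed, at most 10 in all, crops included, and the job is handed in when it is done.

Besides the shell and the picture viewer there is one more tool, called after "Request:" as a command line: name --pt "numbers of a row" for each row, then --argument value for the rest. servo_tool: Moves the arm, as the interface text tells. Shifts and turns lie within -1 to 1; 1 stands for 20 cm of shift or pi rad of turn. Its arguments: {"type":"object","properties":{"moves":{"type":"array","items":{"type":"array","items":{"type":"number"}}},"jaw":{"type":"number"},"force":{"type":"number"}},"required":["moves"]}

```bash
mkdir -p pics; python3 - <<'E'
from rig import manip
import cv2,numpy as np
for n in("scene","side"):
    cv2.imwrite(f"pics/{n}0.png",manip.grab_frame(n)[:,:,::-1])
for n in("scene","side","wrist"): print(n,manip.camera_model(n))
print(manip.observe())
E
```

```text
scene {'K': array([[459.05381902,   0.        , 317.88801485],
       [  0.        , 459.05381902, 243.83133278],
       [  0.        ,   0.        ,   1.        ]]), 'origin': array([-0.10800348, -0.41513203,  0.65473638]), 'attitude': array([ 0.71060482, -0.42120222, -1.0441078 ])}
side {'K': array([[557.47789877,   0.        , 317.68793305],
       [  0.        , 557.47789877, 238.76435518],
       [  0.        ,   0.        ,   1.        ]]), 'origin': array([ 0.28443666, -1.05373868,  0.45487208]), 'attitude': array([ 1.16046712, -0.09703733, -0.13324867])}
wrist {'K': array([[375.88329141,   0.        , 320.75146016],
       [  0.        , 375.88329141, 240.06683727],
       [  0.        ,   0.        ,   1.        ]]), 'hand_eye': array([[-1.09584471e-03,  9.63045652e-01,  2.69335980e-01,
         6.81777614e-02],
       [ 9.99999311e-01,  1.16886647e-03, -1.10745763e-04,
         1.16739244e-03],
       [-4.21471021e-04,  2.69335673e-01, -9.63046270e-01,
        -1.43184057e-01],
       [ 0.00000000e+00,  0.00000000e+00,  0.00000000e+00,
         1.00000000e+00]])}
{'t': 0.1, 'joints': array([-1.43652397e+00,  5.28362241e-01,  1.43376347e+00,  7.38109198e-06,
        1.18139920e+00, -1.78521578e-01]), 'joint_velocities': array([ 0.000537  , -0.00212993, -0.00251043,  0.00067343,  0.00047248,
       -0.00081731]), 'joint_torque': array([-5.35605359e-04, -4.43305600e+01, -1.78586376e+01, -1.96919432e-04,
        3.92221511e-03,  6.01101206e-06]), 'position': array([ 0.19225455, -0.59402773,  0.23044161]), 'eef_rot': array([-3.10134184e+00, -4.89029768e-01, -7.78181513e-05]), 'ft_force': array([0.32810985, 0.00715872, 0.60905544]), 'torque': array([-0.06552576,  0.04291983, -0.00389729]), 'grasp_force': 0.0, 'opening': 0.9975204109381872}
```

View pics/scene0.png

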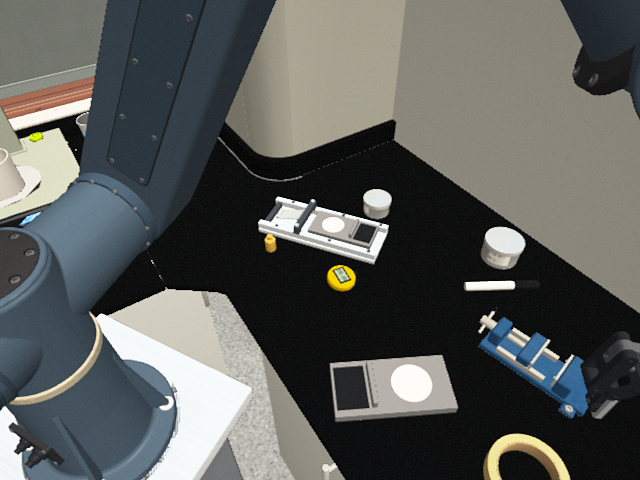

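View pics/side0.png

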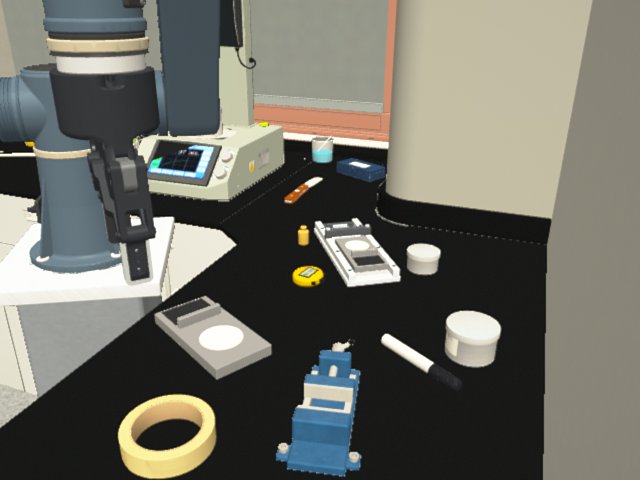

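The scene picture shows the white dock at (325,230), with the small grey carrier at (345,228) on it, its disc towards the crossbar at (305,215). Two things could be the carrier: the one in the dock at scene (345,228), and the big one loose on the worktop at (393,385). The one in the dock fits, as it is smaller and lies on the plate between the rails. I'll confirm this in a crop.

```bash
python3 - <<'E'
import cv2,numpy as np
a=cv2.imread("pics/scene0.png")[190:270,250:400]
b=cv2.imread("pics/side0.png")[210:290,290:440]
f=lambda i:cv2.resize(i,None,fx=3.75,fy=3.75,interpolation=cv2.INTER_CUBIC)
cv2.imwrite("pics/crop0.png",np.vstack([f(a),f(b)]))
E
```

```text
(no output)
```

View pics/crop0.png

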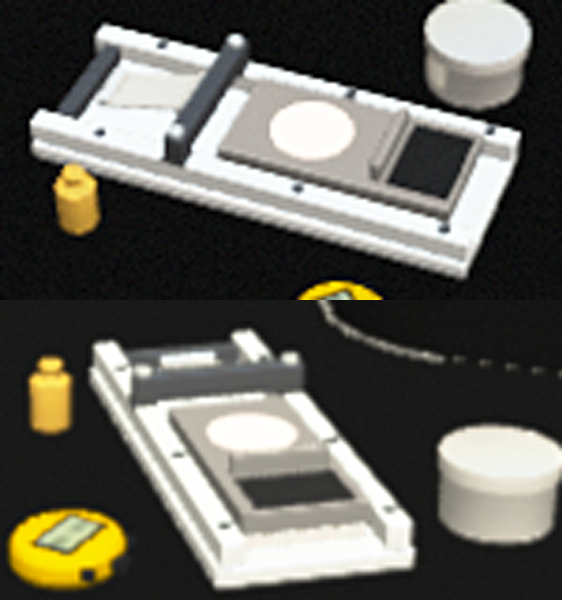

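The crop confirms it: the small carrier lies in the dock, with its pad at scene (365,234), its disc at (333,225) and its rib between them. In the side view the pad is at (369,260) and the disc at (357,245). Weight, watch and tin stand around the dock.

```bash
cat >h.py <<'E'
from rig import manip
import numpy as np,cv2
from scipy.spatial.transform import Rotation as R
def cam(n,s=None):
    m=manip.camera_model(n)
    if n!="wrist": return m["K"],R.from_rotvec(m["attitude"]).as_matrix(),np.array(m["origin"])
    T=np.eye(4);T[:3,:3]=R.from_rotvec(s["eef_rot"]).as_matrix();T[:3,3]=s["position"];T=T@m["hand_eye"]
    return m["K"],T[:3,:3],T[:3,3]
def onplane(c,uv,z):
    K,A,o=c; d=A@np.array([(uv[0]-K[0,2])/K[0,0],-(uv[1]-K[1,2])/K[1,1],-1]); return o+d*(z-o[2])/d[2]
def proj(c,p):
    K,A,o=c; q=A.T@(np.asarray(p)-o); return np.array([K[0,2]+K[0,0]*q[0]/-q[2],K[1,2]-K[1,1]*q[1]/-q[2]])
E
python3 - <<'E'
from h import *
np.set_printoptions(precision=4,suppress=True)
for n,pts in(("scene",dict(pad=(364.9,233.7,.031),disc=(333.2,224.7,.031),watch=(341,278,.016),tin=(377,197,.036),weight=(270,240,.03),r1=(388.7,224.1,.026),r2=(374,258,.026),f1=(277.5,197.5,.026),f2=(259.3,221.5,.026))),("side",dict(pad=(368.9,260.1,.031),disc=(357.2,245.5,.031),watch=(308,275,.016),tin=(423,251,.036),weight=(303,236,.03)))):
    for k,v in pts.items(): print(n,k,onplane(cam(n),v[:2],v[2]))
s=manip.observe();print(R.from_rotvec(s["eef_rot"]).as_matrix())
E
```

```text
scene pad [ 0.5114 -0.1943  0.031 ]
scene disc [ 0.5074 -0.1272  0.031 ]
scene watch [ 0.3986 -0.1956  0.016 ]
scene tin [ 0.6218 -0.1752  0.036 ]
scene weight [ 0.4143 -0.0356  0.03  ]
scene r1 [ 0.5636 -0.2247  0.026 ]
scene r2 [ 0.463  -0.2336  0.026 ]
scene f1 [0.5373 0.0206 0.026 ]
scene f2 [0.4542 0.0146 0.026 ]
side pad [ 0.5146 -0.19    0.031 ]
side disc [ 0.508  -0.1251  0.031 ]
side watch [ 0.4042 -0.2029  0.016 ]
side tin [ 0.6182 -0.1765  0.036 ]
side weight [ 0.4139 -0.0639  0.03  ]
[[ 0.9515  0.3077 -0.0003]
 [ 0.3077 -0.9515  0.0019]
 [ 0.0003 -0.0019 -1.    ]]
```

Request:
servo_tool --pt "0.26 -0.165 0 0 0 0" --pt "0.26 -0.165 0 0 0 0" --pt "0.26 -0.165 0 0 0 0" --pt "0.26 -0.165 0 0 0 0" --pt "0.26 -0.165 0 0 0 0" --pt "0.26 -0.165 0 0 0 0" --pt "0.26 -0.165 0 0 0 0" --pt "0.26 -0.165 0 0 0 0" --jaw 0 --force 40

```text
t: 1.1
position: [0.5079, -0.2137, 0.2311]
eef_rot: [-3.103, -0.489, 0.0]
ft_force: [1.7, -0.0, 0.6]
opening: 0.001
grasp_force: 0.0
```

Request:
servo_tool --pt "0 0 0 0 0 -0.053" --pt "0 0 0 0 0 -0.053" --pt "0 0 0 0 0 -0.053" --pt "0 0 0 0 0 -0.053" --pt "0 0 0 0 0 -0.053" --pt "0 0 0 0 0 -0.053" --pt "0 0 0.2 0 0 -0.053" --pt "0 0 0.2 0 0 -0.053"

```text
t: 2.1
position: [0.5072, -0.2156, 0.1507]
eef_rot: [2.13, 2.307, 0.0]
ft_force: [-0.5, 0.5, -0.0]
opening: -0.004
grasp_force: 0.0
```

```bash
python3 - <<'E'
from h import *
import pickle
manip.grab_frame("side") # settle
s=manip.observe(); im=manip.grab_frame("wrist")
pickle.dump(s,open("s1.pkl","wb"))
cv2.imwrite("pics/w1.png",im[:,:,::-1])
print(s["t"],s["position"],R.from_rotvec(s["eef_rot"]).as_matrix().round(3),s["opening"],s["joints"].round(2))
E
```

```text
2.15 [ 0.50375269 -0.21344162  0.14543945] [[-0.082  0.997 -0.008]
 [ 0.997  0.083  0.006]
 [ 0.006 -0.008 -1.   ]] 0.0012351779820786678 [-0.61  0.55  1.7  -0.    0.9  -0.69]
```

View pics/w1.png

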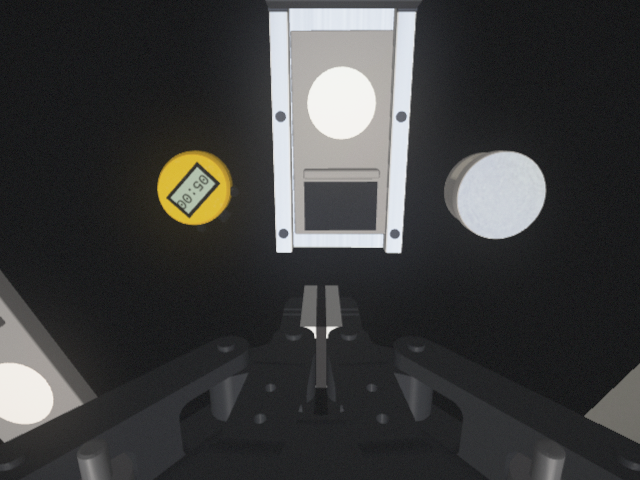

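The wrist view shows the pad with corners near (305,181), (378,181), (304,231) and (378,233), the disc at (341,103), and the rail ends at row 252. The tin is at (500,195) and the watch at (195,188), both clear of the dock.

```bash
python3 - <<'E'
from h import *
import pickle
np.set_printoptions(precision=4,suppress=True)
s=pickle.load(open("s1.pkl","rb"));c=cam("wrist",s)
P=lambda u,v,z:onplane(c,(u,v),z)
pad=np.mean([P(*q,.031) for q in((305,181),(377,181),(304,231),(378,233))],0);disc=P(341,103,.031)
ml=lambda v,a,b:P((a+b)/2,v,.026)
m1=ml(252,277,402);m2=ml(8,270,416)
for n,(a,b) in dict(car=(pad,disc),rail=(m1,m2)).items():
    d=b-a;print(n,a,b,np.degrees(np.arctan2(d[1],d[0])),np.linalg.norm(d))
print("padlen",np.linalg.norm(P(341,181,.031)-P(341,232,.031)),"tipproj",proj(c,s["position"]))
s=manip.observe();A=R.from_rotvec(s["eef_rot"]).as_matrix();print(s["position"],A, A.T@(pad-s["position"]))
E
```

```text
car [ 0.5155 -0.1929  0.031 ] [ 0.509  -0.1251  0.031 ] 95.4782439911469 0.06809177881485787
rail [ 0.5179 -0.2271  0.026 ] [ 0.5051 -0.0693  0.026 ] 94.640064954554 0.15832832916350173
padlen 0.03585781009360545 tipproj [320.3449 302.6541]
[ 0.5038 -0.2134  0.1474] [[-0.0736  0.9973 -0.0085]
 [ 0.9973  0.0736  0.0059]
 [ 0.0065 -0.0081 -0.9999]] [0.0188 0.0141 0.1164]
```

Request:
servo_tool --pt "0.038 0.023 0.145 0 0 -0.004" --pt "0.038 0.023 0.145 0 0 0" --pt "0.038 0.023 0.145 0 0 0" --pt "0 0 0 0 0 0" --pt "0 0 0 0 0 0"

```text
t: 2.82
position: [0.5198, -0.1923, 0.0657]
eef_rot: [2.123, 2.313, 0.001]
ft_force: [-0.5, 0.5, 0.1]
opening: 0.0
grasp_force: 0.0
```

```bash
python3 - <<'E'
from h import *
import pickle
s=manip.observe(); im=manip.grab_frame("wrist"); s2=manip.observe()
pickle.dump(s,open("s2.pkl","wb"))
cv2.imwrite("pics/w2.png",im[:,:,::-1])
for q in(s,s2):print(q["t"],q["position"],q["ft_force"],R.from_rotvec(q["eef_rot"]).as_matrix().round(3))
E
```

```text
2.825 [ 0.5197652  -0.1923479   0.06573063] [-0.53563195  0.52689119  0.14321713] [[-0.085  0.996  0.002]
 [ 0.996  0.085 -0.001]
 [-0.002  0.002 -1.   ]]
2.875 [ 0.51987462 -0.19251789  0.06597523] [0.44542947 0.43341822 0.03235313] [[-0.085  0.996  0.003]
 [ 0.996  0.085 -0.002]
 [-0.002  0.002 -1.   ]]
```

View pics/w2.png

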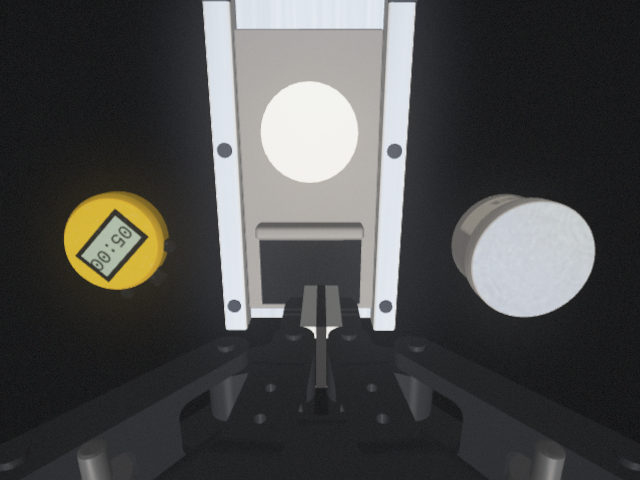

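The pad shows with its front edge at row 239, columns 260 to 361, and its rear at row 304. The fingertips at column 322 are about 11 px right of the pad's centre.

```bash
python3 - <<'E'
from h import *
import pickle
np.set_printoptions(precision=4,suppress=True)
s=pickle.load(open("s2.pkl","rb"));c=cam("wrist",s)
A=R.from_rotvec(s["eef_rot"]).as_matrix()
P=lambda u,v,z:A.T@(onplane(c,(u,v),z)-s["position"])
print("padfront",P(310.5,239,.031),"disc",P(309.5,132,.031),"padrear",P(310,304,.031))
print("rails",P((226+393)/2,330,.026),P((204+415)/2,3,.026),"tip",proj(c,s["position"]),proj(c,s["position"]+A@[.011,0,0]))
E
```

```text
padfront [ 0.0178 -0.0048  0.0347] disc [ 0.0683 -0.0049  0.0346] padrear [-0.017  -0.0054  0.0347]
rails [-0.0348 -0.006   0.0398] [ 0.1215 -0.0045  0.0395] tip [320.3673 302.6446] [320.3303 277.8366]
```

Request:
servo_tool --pt "0.025 -0.026 0 0 0 0.003" --pt "0 0 0.08 0 0 0" --pt "0 0 0.07 0 0 0" --pt "0 0 0 0 0 0" --pt "0 0 0 0 0 0"

```text
t: 3.5
position: [0.5131, -0.187, 0.0338]
eef_rot: [-2.134, -2.305, 0.0]
ft_force: [0.2, -0.1, 0.6]
opening: -0.002
grasp_force: 0.0
```

Request:
servo_tool --pt "0 0 0.03 0 0 0" --pt "0 0 0 0 0 0"

```text
t: 3.75
position: [0.5138, -0.1874, 0.0286]
eef_rot: [2.133, 2.304, 0.001]
ft_force: [0.5, 0.4, 4.2]
opening: 0.001
grasp_force: 2.0
```

Request:
servo_tool --pt "0 0 0.02 0 0 0" --pt "0 0 0 0 0 0"

```text
t: 4.0
position: [0.5139, -0.1875, 0.025]
eef_rot: [2.133, 2.304, 0.001]
ft_force: [1.1, -0.1, 5.7]
opening: -0.002
grasp_force: 3.1
```

Request:
servo_tool --pt "0 0 0.02 0 0 0" --pt "0 0 0 0 0 0"

```text
t: 4.25
position: [0.5139, -0.1875, 0.024]
eef_rot: [2.132, 2.304, 0.001]
ft_force: [-4.3, 1.5, 27.1]
opening: 0.001
grasp_force: 13.1
```

Request:
servo_tool --pt "0.03 0 0 0 0 0" --pt "0.03 0 0 0 0 0" --pt "0 0 0 0 0 0"

```text
t: 4.62
position: [0.5161, -0.1799, 0.024]
eef_rot: [2.123, 2.298, -0.001]
ft_force: [-4.5, -8.1, 20.4]
opening: -0.003
grasp_force: 9.7
```

Request:
servo_tool --pt "0.03 0 0 0 0 0" --pt "0.03 0 0 0 0 0" --pt "0.03 0 0 0 0 0" --pt "0 0 0 0 0 0"

```text
t: 5.12
position: [0.5153, -0.1629, 0.024]
eef_rot: [2.121, 2.297, -0.001]
ft_force: [-4.1, -12.0, 19.0]
opening: -0.0
grasp_force: 13.0
```

```bash
python3 - <<'E'
from h import *
import pickle
s=manip.observe(); im=manip.grab_frame("wrist")
pickle.dump(s,open("s3.pkl","wb"))
cv2.imwrite("pics/w3.png",im[:,:,::-1])
print(s["t"],s["position"],s["ft_force"],s["torque"],R.from_rotvec(s["eef_rot"]).as_matrix().round(3))
E
```

```text
5.125 [ 0.51526074 -0.16293266  0.02403242] [ -4.10065134 -12.03376234  18.96858807] [-2.11397103  0.56093798 -0.1391816 ] [[-0.079  0.997  0.011]
 [ 0.997  0.079 -0.01 ]
 [-0.011  0.01  -1.   ]]
```

View pics/w3.png

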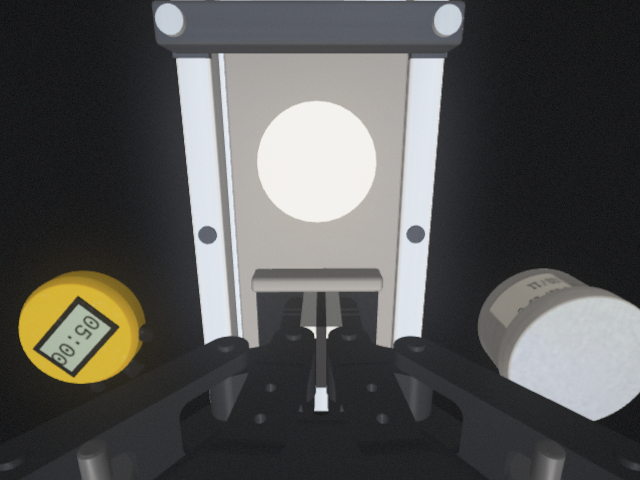

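The carrier lies flat with its nose under the crossbar (bar at row 25). The fingertips at (322,295) bear on the rib at row 280. It rides against the right rail, so I'll ease a little left and go on.

Request:
servo_tool --pt "0.03 -0.006 0 0 0 0" --pt "0.03 0 0 0 0 0" --pt "0.03 0 0 0 0 0" --pt "0.03 0 0 0 0 0" --pt "0 0 0 0 0 0"

```text
t: 5.8
position: [0.5133, -0.1386, 0.024]
eef_rot: [2.121, 2.295, 0.002]
ft_force: [-1.3, -10.5, 18.2]
opening: 0.001
grasp_force: 12.7
```

Request:
servo_tool --pt "0.03 0 0 0 0 0" --pt "0.03 0 0 0 0 0" --pt "0.03 0 0 0 0 0" --pt "0 0 0 0 0 0"

```text
t: 6.3
position: [0.5118, -0.1206, 0.024]
eef_rot: [2.121, 2.296, 0.003]
ft_force: [-1.3, -11.2, 20.6]
opening: -0.001
grasp_force: 13.2
```

Request:
servo_tool --pt "0.03 0 0 0 0 0" --pt "0.03 0 0 0 0 0" --pt "0.03 0 0 0 0 0" --pt "0 0 0 0 0 0"

```text
t: 6.8
position: [0.5106, -0.1039, 0.024]
eef_rot: [2.119, 2.296, 0.001]
ft_force: [-3.6, -17.5, 19.8]
opening: 0.004
grasp_force: 16.7
```

Request:
servo_tool --pt "0.02 0 0 0 0 0" --pt "0.01 0 0 0 0 0" --pt "0 0 0 0 0 0"

```text
t: 7.18
position: [0.5101, -0.0982, 0.024]
eef_rot: [2.119, 2.296, 0.001]
ft_force: [-3.7, -18.8, 19.5]
opening: 0.002
grasp_force: 17.1
```

Request:
servo_tool --pt "0.02 0 0 0 0 0" --pt "0.01 0 0 0 0 0" --pt "0 0 0 0 0 0"

```text
t: 7.55
position: [0.5099, -0.0943, 0.024]
eef_rot: [2.115, 2.297, -0.001]
ft_force: [-6.0, -28.6, 19.3]
opening: 0.002
grasp_force: 21.5
```

```bash
python3 - <<'E'
from h import *
s=manip.observe(); im=manip.grab_frame("wrist")
cv2.imwrite("pics/w4.png",im[:,:,::-1])
print(s["t"],s["position"],s["ft_force"])
E
```

```text
7.55 [ 0.50989165 -0.09430728  0.02403112] [ -6.01754488 -28.58144396  19.26649349]
```

View pics/w4.png

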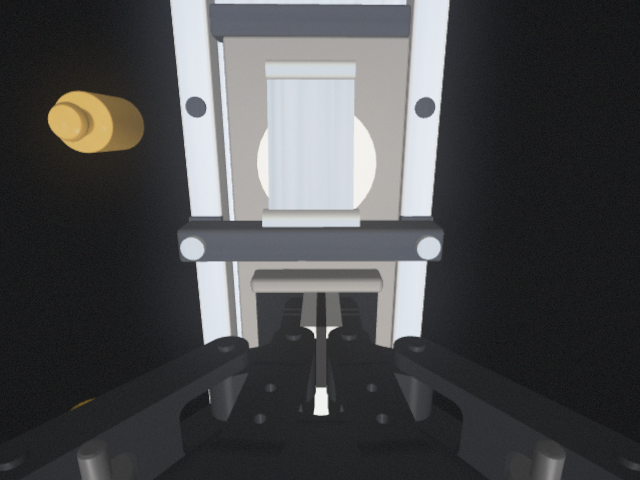

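The carrier's front edge (row 37) meets the end stop bar and the leaf spring lies on its top. The push force jumped to 29 N, so it appears to be home. One small confirming push, then I'll ease off the press and the push together.

Request:
servo_tool --pt "0.01 0 0 0 0 0" --pt "0 0 0 0 0 0"

```text
t: 7.85
position: [0.51, -0.0942, 0.024]
eef_rot: [2.112, 2.297, -0.004]
ft_force: [-8.5, -36.1, 18.8]
opening: 0.003
grasp_force: 23.6
```

Request:
servo_tool --pt "-0.007 0 -0.003 0 0 0" --pt "-0.007 0 -0.003 0 0 0" --pt "-0.007 0 -0.003 0 0 0" --pt "0 0 0 0 0 0"

```text
t: 8.35
position: [0.5098, -0.0944, 0.0241]
eef_rot: [2.12, 2.296, 0.001]
ft_force: [-1.7, -20.0, 5.2]
opening: 0.002
grasp_force: 14.8
```

Request:
servo_tool --pt "-0.01 0 0 0 0 0" --pt "-0.01 0 -0.001 0 0 0" --pt "0 0 0 0 0 0"

```text
t: 8.72
position: [0.5096, -0.0946, 0.0241]
eef_rot: [2.126, 2.297, 0.006]
ft_force: [3.4, -4.6, 6.6]
opening: 0.004
grasp_force: 7.5
```

Request:
servo_tool --pt "-0.002 0 -0.006 0 0 0" --pt "-0.015 0 -0.006 0 0 0" --pt "-0.01 0 -0.015 0 0 0" --pt "0 0 -0.05 0 0 0" --pt "0 0 -0.25 0 0 0" --pt "0 0 -0.25 0 0 0" --pt "0 0 0 0 0 0" --pt "0 0 0 0 0 0"

```text
t: 9.72
position: [0.5044, -0.0966, 0.1379]
eef_rot: [-2.133, -2.305, 0.0]
ft_force: [-0.2, 0.1, -0.0]
opening: -0.0
grasp_force: 0.0
```

```bash
python3 - <<'E'
from h import *
s=manip.observe(); im=manip.grab_frame("wrist")
b=manip.grab_frame("side")[195:295,290:440]
im=cv2.resize(im,(600,450)); b=cv2.resize(b,(225,150),interpolation=3)
im[300:450,375:600]=b
cv2.imwrite("pics/w5.png",im[:,:,::-1])
print(s["t"],s["position"],s["ft_force"])
E
```

```text
9.725 [ 0.50438453 -0.09657679  0.1379026 ] [-0.1721949   0.09398566 -0.01297621]
```

View pics/w5.png

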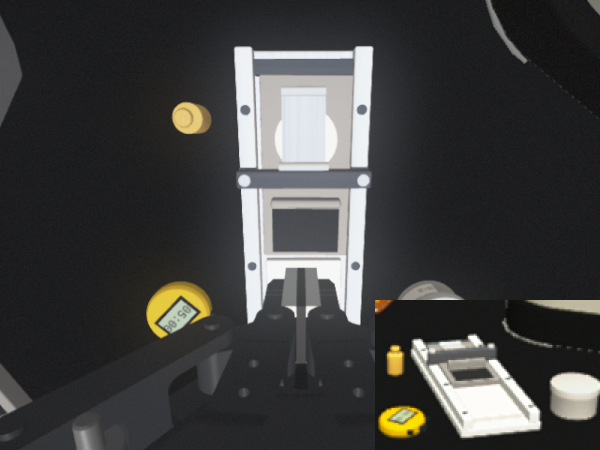

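The carrier's front edge (row 75) is against the end stop with the leaf on top. The plate has risen behind its rear edge (row 257), and the weight, watch and tin are where they were.

```bash
python3 -c "
from rig import manip
print(manip.hand_in())"
```

```text
the job is handed in; nothing more can be done
None
```

I pressed the carrier down, pushed it home against the end stop under the leaf spring, and handed the job in at about 10 s; the last picture shows the plate up behind it and the weight, watch and tin unmoved, but no verdict came back.

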